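# Take a used bayonet filter out of its slanted housing and shut the port

## Robot

A 6-joint arm with a two-finger parallel gripper is mounted at the origin on a cart in front of the work surface, level with it; the furniture and walls round the work are solid. World frame = base frame: x ahead of the robot, y to its left, z up, the work surface at z = 0. Lengths are in m, angles in rad, forces in N, time in s.
With the tool pointing down it reaches from about 0.35 to 0.875 m from the base axis. Payload 4.2 kg.
Tool frame: the origin (TCP) lies between the finger pads; the fingertips stand 11 mm ahead of it and the grasp point (between the pads) lies 8 mm behind it (bot.finger_overhang is the distance from the TCP to the fingertips, in m); z points along the fingers, y is the line along which they close (so a half turn about z gives the same grasp; the last joint's range is limited). The gripper opens to 87 mm and grips with 3 to 60 N. Pads are 19 mm wide; open, the fingers measure 117 mm over their backs; the gripper's body (75 mm by 190 mm) begins 51 mm behind the grasp point.
Start: joints at [1.487, 0.385, 0.008, 0, -1.194, -0.259], TCP at [0.21, 0.589, 0.234] pointing down, gripper open.
Joint ranges: [-3.14, 3.14], [-1.21, 2.06], [-1.07, 1.41], [-3.16, 2.05], [-2.99, -0.16], [-3.1, 3.1]. Speed limits (rad/s): [2.79, 2.79, 3.14, 3.14, 3.14, 3.14].

## Interface

Orientations are given as [roll, pitch, yaw] about the fixed x, y, z axes, in that order (R = Rz(yaw) Ry(pitch) Rx(roll)).
In Python, from cell import bot gives the robot as it stands.
- The arm moves only by the tool carry_out, never from a script. Its argument "steps" is one flat list of numbers, 6 for each row, row after row: the shift along the tool's x, y, z normalised to -1 to 1, where 1 is 4 cm, then the turn, a rotation vector about the tool's x, y, z normalised to -1 to 1, where 1 is 0.08 rad. In form: [x, y, z, wx, wy, wz, x, y, z, wx, wy, wz, ...]. A call has 1 to 20 rows; each row shifts and turns the commanded pose from where the row before left it, along the tool's axes as they then stand; what a row does not reach is not made up. A row lasts 1/10 s, in which the tool goes at most 50 mm and 8.59 degrees, less where a joint would pass 70% of its speed; a pose out of reach is approached as far as the arm can. A call with a number of a shift or a turn outside -1 to 1 is refused whole. A call with a gripper value outside its range is refused whole. "fingers" is the opening, from -1 (shut) to 1 (fully open), set as the call begins (left out, the last holds). The fingers move at their own pace and stop on an object; the grip force is fixed at half the most. Time passes only in rows, so rows that do not move let the fingers close. It gives the time, the measured TCP pose, the force, the opening and the grip force at its end, in the units of the state.
- bot.get_obs(): the state, without advancing time (a new reading comes with each control period).
- bot.grab_frame(name): name is "scene" or "top" or "wrist"; returns a dict with "frame" (384x512x3 uint8, red, green, blue), "K" (3x3 intrinsics, pixels), "rvec" (rotation vector, rad) and "tvec" (3), from world to camera coordinates, as OpenCV has them; the wrist camera has in their place "hand_eye" (4x4, takes a point from camera to tool coordinates, whose origin is the TCP and whose axes are the flange's). Camera axes: x right, y down, z forward; pixel columns grow to the right and rows downward; lengths in m; the calibration is good to about 2 mm. A picture is of the moment at which its call begins: read the wrist's pose just before it. There is no depth.
- bot.hand_in(): hands the job in; it is judged then, once.
The state is a dict: "t": time; "joints": joint angles; "qvel": joint speeds; "joint_efforts": joint torques, N m; "eef_pos": TCP position; "ee_rot": TCP orientation; "contact_force": force on the tool from outside, world axes, zero at the start; "wrist_torque": the same for the moment, N m; "opening": opening from 0.0 (shut) to 1.0 (fully open); "gripper_force": force on a finger pad.
Only numpy, scipy, OpenCV 4.12 (cv2) and the standard library are available. Lean on these libraries where they do the work, as an engineer would, in place of code of your own. Each camera call takes 0.05 s, during which the arm holds its last target. There are 200 camera calls.

## Task

Take the used filter cartridge out of the slanted filter housing: turn its blue grip bar counter-clockwise past the catch to the end stop, draw it straight out and stand it upright on its white foot in the grey tray. Then swing the yellow port cover down and press its front edge until it clicks fully shut, and leave the other things on the worktop where they are.

Things in the scene. Friction and masses are not known exactly. Their poses are not given: they have to be found in the camera images.
- housing: Fixed filter housing with blue side cheeks, 108 mm wide across y, 100 mm deep, on a steel base plate 108 (x) x 124 (y) mm; the aluminium deck on top slopes 30 degrees, its low edge towards the robot's right and somewhat towards the robot. Origin: on the worktop, under the port's centre; z up, x level, towards the deck's high side.
- port: Slanted round port in the housing's deck. Origin on the port's axis in the deck's top face, 66 mm above the worktop. z: the axis, pointing out of the deck, 30 degrees from vertical, leaning to the deck's low side; x up the slope, y across. Deck: x -50 to +66 mm, y -48 to +48 mm.
- port_mouth (a point): Same point as the port's origin. The bore is 46 mm wide (2 mm play for the cartridge); two release slots, 17 mm wide, run from it along port +x and -x to 33.5 mm from the axis. A green mark shows the release direction, a red one the locked direction.
- cartridge: Loose filter cartridge, about 130 g: white pleated foot (42 mm diameter, 34 mm tall), then a blue flange (58 mm diameter, 5 mm thick), then a blue grip bar, 39 to 81.5 mm above the foot's underside, 52 mm long (x), 20 mm wide (y). Origin: centre of the foot's flat underside; z towards the grip, x along the bar. At the start the flange rests on the deck: origin at port z = -34 mm.
- cartridge_grip (a point): Point to grip on the bar: on the cartridge's axis, 64 mm above the foot's underside, 17.5 mm below the bar's top; the bar is 20 mm wide across (cartridge y).
- cartridge_lugs (a point): On the cartridge's axis, level with its two bayonet lugs, 23 mm above the foot; lugs stick out along cartridge +x and -x to 31 mm, 10 mm wide. At the start the bar is 75 degrees clockwise (seen from the grip end) of port x. Turn it 75 degrees counter-clockwise, past a sprung catch (0.1 to 0.3 N m, first 35 degrees), to a stop 3 degrees past port x; free to draw out along port z within 7 degrees.
- cover (a joint): Hinge angle (rad) of the yellow port cover: 0 fully shut, about 0.1 resting on its sprung detent, not yet shut; 2.35 fully open, leaning back. It stays where it is left above about 1.9; below that it falls slowly (damped) onto the detent. Pressing the front edge down with 3 to 8 N clicks it past the detent, which holds it. It cannot shut while the cartridge is in.
- cover_hinge (a point): Middle of the cover's hinge axis, at port x = +62 mm, y = 0, z = 0; the axis runs along port y and the cover opens by turning about +y.
- cover_lip (a point): Middle of the cover's front edge, on its outer face: 114 mm from the hinge along the cover, 11 mm above the hinge's plane. The cover is a plate 120 mm long, 90 mm wide across port y, 5 mm thick; a lip at its end is turned down 26 mm. Shut, this point lies at port x = -52 mm, z = +11 mm; press here along port -z.
- tray: Grey open plastic tray fixed to the worktop, 150 mm (x) x 140 mm (y) x 28 mm high, walls and floor 4 mm thick. Origin: centre of its underside; z up. It is to the left or to the right of the housing.
- box_seal: Brown carton, 62 x 95 x 50 mm, a bystander; origin at the centre of its underside.
- pink_tin: Pink round tin, 66 mm diameter, 64 mm tall, a bystander; origin at the centre of its underside.
- screw_jar: Small clear jar of screws with a white cap, 58 mm diameter, 68 mm tall, a bystander; origin at the centre of its underside.
- tape_measure: Yellow tape measure, 40 x 76 x 64 mm, a bystander; origin at the centre of its underside.
Mind the look-alikes: they are no part of the job. There is more than one size of the cartridge; the job needs the largest.

How it is judged:
By the outcome, as a careful person would: the job done as asked, in the order asked, and still so for the second after the job is handed in, with the robot touching nothing.
It also fails if it takes over 70 s, if anything falls off the work surface, if the arm or the gripper's body presses on something with over 40 N, if the wrist force passes 120 N, or if a joint passes its speed limit or range.

## Working session

There is one attempt and no reset: what is moved stays moved. The work goes in short steps, Python scripts to look and compute and a tool call to move; the robot and the scene stay as the last step left them, time stands still between calls to the robot, and variables do not carry over. Pictures are saved under pics/ and viewed, at most 10 in all, crops included, and the job is handed in when it is done.

Besides the shell and the picture viewer there is one more tool, called after "Call:" as name(argument=value, ...) on one line, values as JSON. carry_out: Moves the arm, as the interface text tells. Scaled input: -1 to 1 covers 4 cm each way for a shift and 0.08 rad each way for a turn. Its arguments: {"type":"object","properties":{"steps":{"type":"array"},"fingers":{"type":"number"}},"required":["steps"]}

```bash
mkdir -p pics; ls
python3 - <<'E'
from cell import bot
import cv2,numpy as np,pickle
o=bot.get_obs();print(o)
d={}
for n in("scene","top","wrist"):
    f=bot.grab_frame(n);d[n]=f
    cv2.imwrite(f"pics/{n}0.png",f["frame"][:,:,::-1])
    print(n,{k:np.round(v,4).tolist() for k,v in f.items() if k!="frame"})
pickle.dump((o,d),open("f0.pkl","wb"))
E
python3 -c "
import cv2,numpy as np
a=cv2.imread('pics/scene0.png');cv2.imwrite('pics/s0.png',cv2.resize(a,(800,600)))
a=cv2.imread('pics/top0.png');cv2.imwrite('pics/t0.png',cv2.resize(a,(800,600)))"
```

```text
pics
{'t': 0.0, 'joints': array([ 1.48661505e+00,  3.85532636e-01,  6.59117421e-03, -5.02733466e-04,
       -1.19401566e+00, -2.58582262e-01]), 'qvel': array([ 0.00088789, -0.00027738, -0.00083583, -0.00234264, -0.00052644,
        0.00030991]), 'joint_efforts': array([-3.48071053e-04, -3.90656984e+01,  1.87403280e+01,  4.21979517e+00,
        1.10317388e-02, -1.98970829e-04]), 'eef_pos': array([0.20985168, 0.58807793, 0.23245992]), 'ee_rot': array([ 3.13938422e+00, -1.01008778e-04, -3.42948898e-01]), 'contact_force': array([0.01927578, 0.11073552, 0.32254991]), 'wrist_torque': array([-0.0455768 , -0.01354889,  0.03105949]), 'gripper_force': 0.0, 'opening': 0.997676214699511}
scene {'K': [[403.1771, 0.0, 252.6635], [0.0, 403.1771, 183.744], [0.0, 0.0, 1.0]], 'rvec': [2.1577, -0.7107, 0.3138], 'tvec': [-0.4558, 0.27, 1.1515]}
top {'K': [[490.6462, 0.0, 253.185], [0.0, 490.6462, 193.794], [0.0, 0.0, 1.0]], 'rvec': [2.0447, -2.1646, 0.2431], 'tvec': [-0.0081, 0.5459, 1.3794]}
wrist {'K': [[339.0943, 0.0, 254.1369], [0.0, 339.0943, 189.5083], [0.0, 0.0, 1.0]], 'hand_eye': [[0.0006, -0.9629, -0.2698, 0.0738], [1.0, 0.0008, -0.0007, 0.0003], [0.0009, -0.2698, 0.9629, -0.1512], [0.0, 0.0, 0.0, 1.0]]}
```

View pics/s0.png

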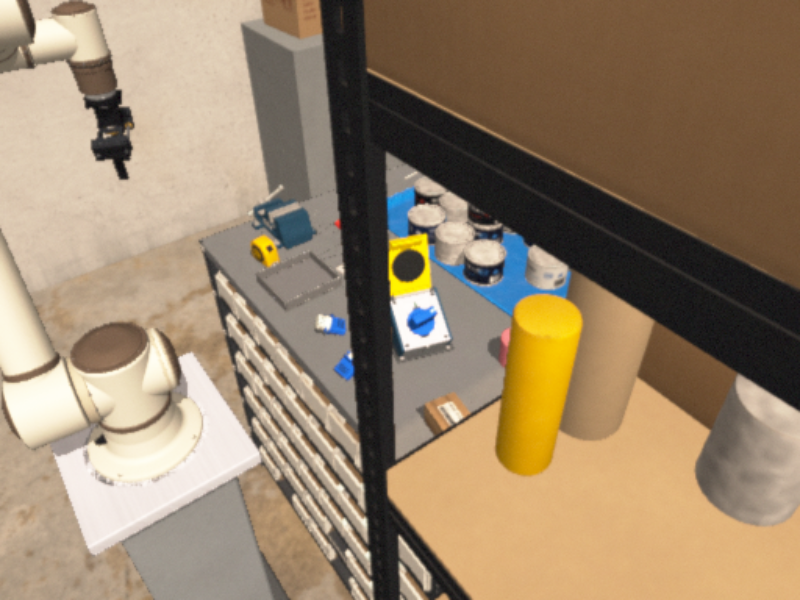

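View pics/t0.png

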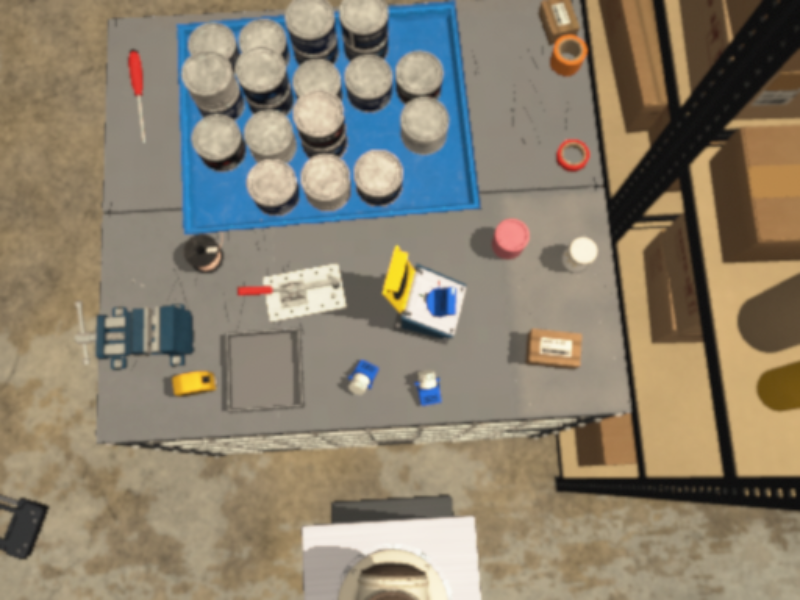

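The scene view shows the housing at about (420,320) with the cover open. The top view (800 px scale) shows the grip at (442,300), the tray at (263,370), and small look-alikes at (362,378) and (428,385). Next I'll turn these into positions.

```bash
cat > h.py <<'E'
import numpy as np,cv2,pickle
from scipy.spatial.transform import Rotation as Ro
def cam(f,o=None):
    if "rvec" in f:
        R=cv2.Rodrigues(np.array(f["rvec"],float))[0];t=np.ravel(f["tvec"]);return R.T,-R.T@t
    H=np.array(f["hand_eye"]);Rt=Ro.from_euler("xyz",o["ee_rot"]).as_matrix()
    return Rt@H[:3,:3],Rt@H[:3,3]+o["eef_pos"]
def ray(f,uv,o=None):
    R,c=cam(f,o);d=R@np.linalg.solve(f["K"],[uv[0],uv[1],1.]);return c,d/np.linalg.norm(d)
def plane(f,uv,z,o=None):
    c,d=ray(f,uv,o);return c+d*(z-c[2])/d[2]
def tri(rs):
    A=sum(np.eye(3)-np.outer(d,d) for c,d in rs);b=sum((np.eye(3)-np.outer(d,d))@c for c,d in rs)
    p=np.linalg.solve(A,b);return p,[np.linalg.norm(np.cross(p-c,d)) for c,d in rs]
def proj(f,p,o=None):
    R,c=cam(f,o);q=f["K"]@(R.T@(np.array(p)-c));return q[:2]/q[2]
E
python3 - <<'E'
from h import *
o,d=pickle.load(open("f0.pkl","rb"));T=d["top"];S=d["scene"]
s=.64
for n,uv,z in [("grip",(442,300),.12),("trayTL",(226,333),.028),("trayTR",(301,330),.028),("trayBR",(303,406),.028),("trayBL",(226,411),.028),("jar",(580,252),.068),("tin",(511,237),.064),("box",(555,346),.05),("lookA",(362,378),.02),("lookB",(428,385),.02),("clamp",(305,292),.03),("shelfpost",(610,210),.0),("shelf",(605,400),0),("can",(380,172),.1),("tape",(193,382),.064)]:
    print(n,np.round(plane(T,np.array(uv)*s,z),3))
for f,n in((T,"top"),(S,"scene")):
    print(n,np.round(cam(f)[1],3))
a=T["frame"][145:225,235:305,::-1];b=S["frame"][145:235,240:295,::-1]
a=cv2.resize(a,None,fx=6,fy=6,interpolation=2);b=cv2.resize(b,None,fx=6,fy=6,interpolation=2)
c=np.zeros((560,780,3),np.uint8);c[:480,:420]=a;c[:540,430:760]=b;cv2.imwrite("pics/c0.png",c)
E
```

```text
grip [ 0.532 -0.122  0.12 ]
trayTL [0.512 0.287 0.028]
trayTR [0.509 0.144 0.028]
trayBR [0.365 0.144 0.028]
trayBL [0.364 0.288 0.028]
jar [ 0.622 -0.394  0.068]
tin [ 0.66  -0.267  0.064]
box [ 0.447 -0.332  0.05 ]
lookA [0.412 0.032 0.02 ]
lookB [ 0.391 -0.092  0.02 ]
clamp [0.583 0.134 0.03 ]
shelfpost [ 0.726 -0.483  0.   ]
shelf [ 0.346 -0.428  0.   ]
can [ 0.792 -0.024  0.1  ]
tape [0.416 0.34  0.064]
top [ 0.225 -0.022  1.466]
scene [-0.042 -0.864  0.927]
```

View pics/c0.png

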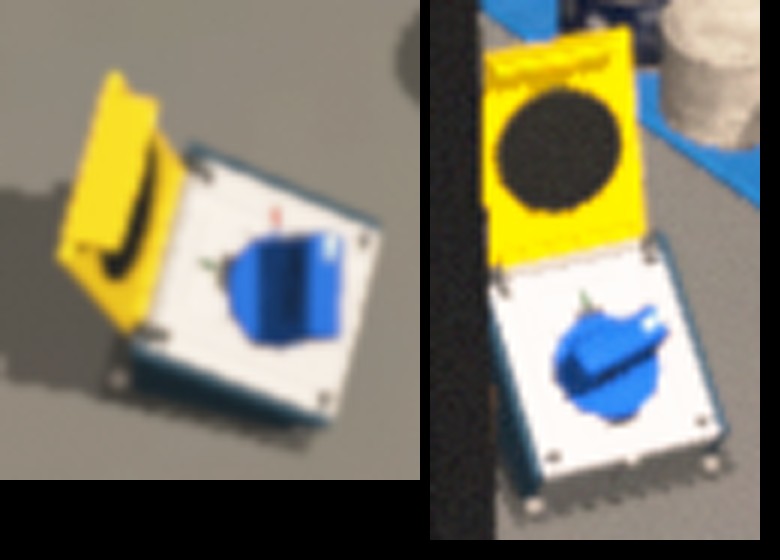

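The crop shows deck low corners at about (383,230) and (332,425), and high corners near (190,148) and (130,340). In the scene part the low corners are at (722,430) and (543,475).

Run:
```python
from h import *
o,d=pickle.load(open("f0.pkl","rb"));T=d["top"];S=d["scene"]
t=lambda u,v:(u/6+235-.5+.08,v/6+145-.42); s=lambda u,v:((u-430)/6+240-.42,v/6+145-.42)
P={}
for n,z,a,b in [("lowfar",.041,t(383,230),s(722,430)),("lownear",.041,t(332,425),s(543,475)),("hifar",.099,t(190,148),s(655,235)),("hinear",.099,t(130,340),s(488,285))]:
    print(n,np.round(plane(T,a,z),4),np.round(plane(S,b,z),4),*[np.round(x,4) for x in tri([ray(T,a),ray(S,b)])])
```

```text
lowfar [ 0.5748 -0.1765  0.041 ] [ 0.5792 -0.1709  0.041 ] [ 0.5738 -0.1761  0.0478] [0.0007 0.0007]
lownear [ 0.4777 -0.1438  0.041 ] [ 0.4839 -0.141   0.041 ] [ 0.4789 -0.1443  0.0458] [0.0022 0.0022]
hifar [ 0.6065 -0.0805  0.099 ] [ 0.6075 -0.0772  0.099 ] [ 0.6053 -0.0802  0.1021] [0.0003 0.0003]
hinear [ 0.5137 -0.0461  0.099 ] [ 0.511  -0.0565  0.099 ] [ 0.5167 -0.0467  0.0891] [0.0009 0.0009]
```

Both views agree: port centre is about (0.541,-0.118), deck yaw about 71°, tray centre (0.438,0.216). I'll move over in front of the housing and refine with the wrist camera.

Call:
carry_out(steps=[0.57, 0.78, -0.2, 0, 0, 0, 0.57, 0.78, -0.2, 0, 0, 0, 0.57, 0.78, -0.2, 0, 0, 0, 0.57, 0.78, -0.2, 0, 0, 0, 0.57, 0.78, -0.2, 0, 0, 0, 0.57, 0.78, -0.2, 0, 0, 0, 0.57, 0.78, -0.2, 0, 0, 0, 0.57, 0.78, -0.2, 0, 0, 0, 0.57, 0.78, -0.2, 0, 0, 0, 0.57, 0.78, -0.2, 0, 0, 0, 0.57, 0.78, -0.2, 0, 0, 0, 0.57, 0.78, -0.2, 0, 0, 0, 0.57, 0.78, -0.2, 0, 0, 0, 0.57, 0.78, -0.2, 0, 0, 0, 0.57, 0.78, -0.2, 0, 0, 0, 0.57, 0.78, -0.2, 0, 0, 0, 0.57, 0.78, -0.2, 0, 0, 0, 0.57, 0.78, -0.2, 0, 0, 0], fingers=1)

```text
t: 1.95
eef_pos: [0.4076, -0.0799, 0.3779]
ee_rot: [-3.141, -0.0, -0.343]
contact_force: [1.6, 1.1, 0.1]
opening: 0.999
gripper_force: 0.0
```

```bash
cat > plan.py <<'E'
from h import *
def port(p=(.541,-.118,.066),yaw=np.deg2rad(71.3)):
    return np.array(p),Ro.from_euler("zy",[0,0]).from_euler("ZY",[yaw,-np.pi/6]).as_matrix()
def to(o,p,R):
    R0=Ro.from_euler("xyz",o["ee_rot"])
    dp=R0.inv().apply(np.array(p)-o["eef_pos"]);w=(R0.inv()*Ro.from_matrix(R)).as_rotvec()
    print("shift u",np.round(dp/.04,2),"turn u",np.round(w/.08,2))
def toolR(z,x):
    z=np.array(z)/np.linalg.norm(z);x=np.array(x)-np.dot(x,z)*z;x/=np.linalg.norm(x);return np.c_[x,np.cross(z,x),z]
E
python3 - <<'E'
from plan import *
from cell import bot
o=bot.get_obs();print(o["eef_pos"],o["ee_rot"],o["joints"])
P,R=port();print(R)
bar=R@[np.cos(np.deg2rad(75)),-np.sin(np.deg2rad(75)),0]
print(bar)
to(o,P+R[:,2]*.15,toolR([0,0,-1],-bar));to(o,P+R[:,2]*.15,toolR(-R[:,2],-bar))
E
```

```text
[ 0.40764371 -0.07991811  0.37785782] [-3.14121694e+00 -1.45823557e-04 -3.42883487e-01] [ 2.01084427e-01 -6.25703503e-02 -1.83861941e-01 -2.47848348e-04
 -1.44918552e+00  1.02685847e+00]
[[ 0.27765899 -0.94721028 -0.1603065 ]
 [ 0.82030816  0.32061299 -0.47360514]
 [ 0.5         0.          0.8660254 ]]
[ 0.98679831 -0.09737699  0.12940952]
shift u [3.49 1.65 4.55] turn u [-0.000e+00  1.000e-02  3.621e+01]
shift u [3.49 1.65 4.55] turn u [ 1.14 -9.3  34.67]
```

Call:
carry_out(steps=[0, 0, 0, 0, 0, 1, 0, 0, 0, 0, 0, 1, 0, 0, 0, 0, 0, 1, 0, 0, 0, 0, 0, 1, 0, 0, 0, 0, 0, 1, 0, 0, 0, 0, 0, 1, 0, 0, 0, 0, 0, 1, 0, 0, 0, 0, 0, 1, 0, 0, 0, 0, 0, 1, 0, 0, 0, 0, 0, 1, 0, 0, 0, 0, 0, 1, 0, 0, 0, 0, 0, 1, 0, 0, 0, 0, 0, 1, 0, 0, 0, 0, 0, 1, 0, 0, 0, 0, 0, 1, 0, 0, 0, 0, 0, 1, 0, 0, 0, 0, 0, 1, 0, 0, 0, 0, 0, 1])

```text
t: 3.75
eef_pos: [0.4075, -0.0782, 0.3773]
ee_rot: [3.141, 0.0, -1.786]
contact_force: [-0.1, -0.1, 1.6]
opening: 1.001
gripper_force: 0.0
```

Call:
carry_out(steps=[0, 0, 0, 0, 0, 1, 0, 0, 0, 0, 0, 1, 0, 0, 0, 0, 0, 1, 0, 0, 0, 0, 0, 1, 0, 0, 0, 0, 0, 1, 0, 0, 0, 0, 0, 1, 0, 0, 0, 0, 0, 1, 0, 0, 0, 0, 0, 1, 0, 0, 0, 0, 0, 1, 0, 0, 0, 0, 0, 1, 0, 0, 0, 0, 0, 1, 0, 0, 0, 0, 0, 1, 0, 0, 0, 0, 0, 1, 0, 0, 0, 0, 0, 1, 0, 0, 0, 0, 0, 1, 0, 0, 0, 0, 0, 1, 0, 0, 0, 0, 0, 1, 0, 0, 0, 0, 0, 1])

```text
t: 5.55
eef_pos: [0.4075, -0.0782, 0.3773]
ee_rot: [3.141, -0.001, 3.057]
contact_force: [-1.0, -0.2, 0.1]
opening: 0.999
gripper_force: 0.0
```

Run:
```python
from plan import *
from cell import bot
o=bot.get_obs();print(o["eef_pos"],o["ee_rot"],o["joints"])
P,R=port()
bar=R@[np.cos(np.deg2rad(75)),-np.sin(np.deg2rad(75)),0]
to(o,P+R[:,2]*.15,toolR(-R[:,2],-bar))
to(o,P+R[:,2]*.15+[-.03,-.0,.0],toolR(-R[:,2],-bar))
```

```text
[ 0.40753703 -0.07822564  0.37728216] [ 3.14149897e+00 -5.48560994e-04  3.05706417e+00] [ 2.05465478e-01 -6.28389178e-02 -1.85482628e-01 -2.48484768e-04
 -1.44865149e+00 -1.86075998e+00]
shift u [-2.96 -2.53  4.53] turn u [-6.34 -1.64 -0.25]
shift u [-2.21 -2.59  4.53] turn u [-6.34 -1.64 -0.25]
```

Call:
carry_out(steps=[-0.42, -0.36, 0.6, 0, 0, 0, -0.42, -0.36, 0.6, 0, 0, 0, -0.42, -0.36, 0.6, 0, 0, 0, -0.42, -0.36, 0.6, 0, 0, 0, -0.42, -0.36, 0.6, 0, 0, 0, -0.42, -0.36, 0.6, 0, 0, 0, -0.42, -0.36, 0.6, 0, 0, 0, 0, 0, 0, -0.9, -0.23, -0.03, 0, 0, 0, -0.9, -0.23, -0.03, 0, 0, 0, -0.9, -0.23, -0.03, 0, 0, 0, -0.9, -0.23, -0.03, 0, 0, 0, -0.9, -0.23, -0.03, 0, 0, 0, -0.9, -0.23, -0.03, 0, 0, 0, -0.9, -0.23, -0.03, 0, 0, 0, 0, 0, 0, 0, 0, 0, 0, 0, 0])

```text
t: 7.15
eef_pos: [0.5166, -0.1887, 0.2091]
ee_rot: [2.637, 0.126, 3.044]
contact_force: [0.1, 0.9, 0.8]
opening: 1.002
gripper_force: 0.0
```

Run:
```python
from plan import *
from cell import bot
o=bot.get_obs();print(o["eef_pos"],o["ee_rot"],o["joints"])
f=bot.grab_frame("wrist");pickle.dump((o,f),open("f1.pkl","wb"))
P,R=port()
g=cv2.cvtColor(f["frame"],cv2.COLOR_RGB2BGR);
for q in [(0,0,0),(-50,48,0),(-50,-48,0),(66,48,0),(66,-48,0),(62,0,0)]:
    u=proj(f,P+R@(np.array(q)/1e3),o);print(q,np.round(u));cv2.circle(g,tuple(int(x) for x in u),3,(255,0,255),1)
cv2.imwrite("pics/w1.png",cv2.resize(g,(800,600),interpolation=cv2.INTER_CUBIC))
```

```text
[ 0.51659855 -0.18871445  0.20914843] [2.6371519  0.12634086 3.04371502] [-0.36755638  0.34527979 -0.01615899 -0.54316116 -1.28062663 -1.09062122]
(0, 0, 0) [248. 175.]
(-50, 48, 0) [207. 111.]
(-50, -48, 0) [186. 208.]
(66, 48, 0) [330. 144.]
(66, -48, 0) [300. 237.]
(62, 0, 0) [310. 191.]
```

View pics/w1.png

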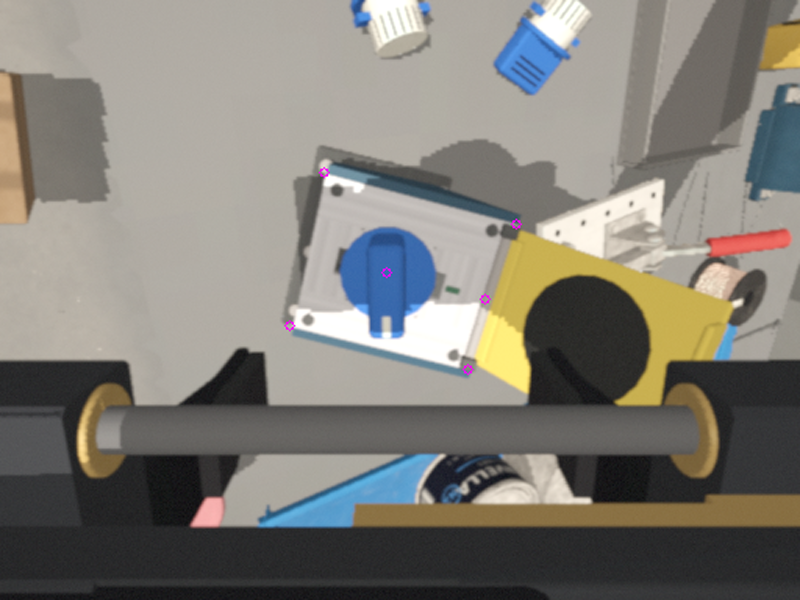

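The wrist view shows the deck with my predicted corners landing on it. The blue flange disc is centred at about (388,272), and the bar is vertical, so it lines up with the tool x axis. Next I'll fit the disc and bar.

Run:
```python
from plan import *
o,f=pickle.load(open("f1.pkl","rb"));im=f["frame"]
hsv=cv2.cvtColor(im,cv2.COLOR_RGB2HSV);m=cv2.inRange(hsv,(103,150,60),(125,255,255))
m[:130]=0;m[225:]=0;m[:,:205]=0;m[:,290:]=0
P,R=port()
# un-perspective: blue outline rays onto plane port z=5mm
def onp(uv,h):
    c,d=ray(f,uv,o);n=R[:,2];p=c+d*(n@(P+n*h-c))/(n@d);return R.T@(p-P)
cs=max(cv2.findContours(m,0,cv2.CHAIN_APPROX_NONE)[0],key=cv2.contourArea)[:,0]
print(cs.min(0),cs.max(0))
q=np.array([onp(c,.005)[:2] for c in cs])
from scipy.optimize import least_squares
sel=np.abs(cs[:,0]-248)>16
r=least_squares(lambda x:np.hypot(*(q[sel]-x[:2]).T)-x[2],[0,0,.029],loss="soft_l1",f_scale=.001);print("circle port mm",r.x*1e3)
# bar top: vertical edges
V=hsv[:,:,2].astype(int)
for y in range(150,216,8): print(y,im[y,228:270].sum(1).tolist())
```

```text
[218 147] [277 214]
circle port mm [-9.94674884e-03  7.82333834e-01  2.69211781e+01]
150 [560, 548, 515, 444, 372, 351, 345, 345, 340, 329, 311, 285, 271, 266, 251, 252, 265, 256, 258, 264, 262, 261, 264, 263, 257, 257, 257, 265, 282, 301, 327, 337, 333, 337, 350, 362, 402, 457, 510, 544, 556, 559]
158 [340, 339, 342, 341, 341, 332, 324, 309, 294, 307, 307, 317, 324, 321, 325, 324, 326, 319, 324, 319, 322, 324, 323, 314, 326, 322, 319, 316, 301, 283, 269, 307, 328, 343, 332, 334, 333, 336, 337, 342, 340, 333]
166 [347, 338, 339, 334, 336, 332, 314, 290, 305, 321, 326, 338, 336, 334, 337, 342, 336, 334, 340, 335, 336, 338, 340, 336, 337, 335, 335, 332, 312, 299, 269, 273, 322, 338, 342, 333, 337, 334, 341, 337, 341, 336]
174 [332, 332, 338, 331, 340, 337, 312, 297, 303, 320, 328, 334, 336, 336, 339, 338, 337, 339, 338, 334, 335, 340, 333, 342, 336, 339, 333, 332, 314, 299, 276, 286, 320, 337, 337, 339, 334, 331, 340, 341, 339, 335]
182 [329, 337, 334, 338, 339, 327, 317, 289, 297, 316, 326, 337, 329, 340, 330, 335, 335, 337, 337, 337, 334, 336, 333, 344, 343, 338, 334, 326, 314, 299, 
[... 219 characters left out ...]
 285, 325, 331, 331, 334, 334, 333, 328, 335, 332, 332]
198 [741, 661, 566, 522, 518, 507, 483, 407, 328, 306, 325, 329, 328, 337, 334, 336, 328, 332, 334, 330, 328, 330, 328, 337, 337, 334, 325, 323, 314, 304, 282, 323, 371, 394, 404, 450, 503, 523, 567, 639, 714, 755]
206 [764, 764, 762, 761, 761, 760, 751, 679, 487, 322, 317, 327, 338, 329, 336, 379, 479, 570, 608, 613, 606, 555, 448, 357, 336, 335, 332, 324, 317, 325, 482, 669, 764, 765, 765, 765, 765, 765, 765, 765, 765, 765]
214 [765, 764, 764, 763, 763, 763, 762, 754, 688, 565, 481, 480, 487, 492, 496, 530, 639, 744, 765, 765, 765, 753, 628, 511, 481, 478, 476, 464, 462, 542, 668, 750, 763, 762, 761, 760, 760, 760, 758, 758, 758, 758]
```

Run:
```python
from plan import *
from cell import bot
o=bot.get_obs()
P,R=port();P=P+R@[0,.0006,0]
bar=R@[np.cos(np.deg2rad(75)),-np.sin(np.deg2rad(75)),0]
to(o,P+R[:,2]*.0225,toolR(-R[:,2],-bar))
```

```text
shift u [ 0.04 -0.16  3.47] turn u [-0.05 -0.04 -0.  ]
```

Call:
carry_out(steps=[0.04, -0.16, 0, -0.05, -0.04, 0, 0, 0, 0.4, 0, 0, 0, 0, 0, 0.4, 0, 0, 0, 0, 0, 0.4, 0, 0, 0, 0, 0, 0.4, 0, 0, 0, 0, 0, 0.4, 0, 0, 0, 0, 0, 0.4, 0, 0, 0, 0, 0, 0.4, 0, 0, 0, 0, 0, 0.4, 0, 0, 0, 0, 0, 0.2, 0, 0, 0, 0, 0, 0.07, 0, 0, 0, 0, 0, 0, 0, 0, 0], fingers=0.3)

```text
t: 8.4
eef_pos: [0.5375, -0.1278, 0.086]
ee_rot: [2.632, 0.13, 3.044]
contact_force: [0.4, -0.0, 0.8]
opening: 0.653
gripper_force: 0.0
```

Call:
carry_out(steps=[0, 0, 0, 0, 0, 0, 0, 0, 0, 0, 0, 0, 0, 0, 0, 0, 0, 0, 0, 0, 0, 0, 0, 0, 0, 0, 0, 0, 0, 0, 0, 0, 0, 0, 0, 0, 0, 0, 0, 0, 0, 0, 0, 0, 0, 0, 0, 0], fingers=-1)

```text
t: 9.2
eef_pos: [0.5374, -0.128, 0.0862]
ee_rot: [2.632, 0.13, 3.043]
contact_force: [0.5, -2.0, 1.3]
opening: 0.225
gripper_force: 30.0
```

Run:
```python
from plan import *
from cell import bot
o=bot.get_obs();print(o["eef_pos"],o["joints"],o["wrist_torque"],o["opening"]*87)
P,R=port();print(R.T@(o["eef_pos"]-P)*1e3)
```

```text
[ 0.53744794 -0.12804215  0.08624146] [-0.26755827  0.46944576 -0.15304071 -0.62999191 -1.01346627 -1.00890636] [-1.12655836  0.2761887   0.03495188] 19.59237649815614
[ 0.89680627  0.14490646 22.85505125]
```

Call:
carry_out(steps=[0, 0, 0, 0, 0, -0.6, 0, 0, 0, 0, 0, -0.6, 0, 0, 0, 0, 0, -0.6, 0, 0, 0, 0, 0, -0.6, 0, 0, 0, 0, 0, -0.6, 0, 0, 0, 0, 0, -0.6, 0, 0, 0, 0, 0, -0.6, 0, 0, 0, 0, 0, -0.6, 0, 0, 0, 0, 0, -0.6, 0, 0, 0, 0, 0, -0.6, 0, 0, 0, 0, 0, -0.6, 0, 0, 0, 0, 0, -0.6, 0, 0, 0, 0, 0, -0.6, 0, 0, 0, 0, 0, -0.6, 0, 0, 0, 0, 0, -0.6])

```text
t: 10.7
eef_pos: [0.5381, -0.128, 0.0865]
ee_rot: [2.833, 0.431, -2.553]
contact_force: [0.5, -0.0, 1.9]
opening: 0.227
gripper_force: 30.0
```

```bash
cat > st.py <<'E'
from plan import *
from cell import bot
o=bot.get_obs();P,R=port();T=Ro.from_euler("xyz",o["ee_rot"])
print("port mm",R.T@(o["eef_pos"]-P)*1e3,"F tool",T.inv().apply(o["contact_force"]),"M tool",T.inv().apply(o["wrist_torque"]),"open mm",o["opening"]*87)
x=-(R.T@T.as_matrix()[:,0]);print("bar deg from port x",np.degrees(np.arctan2(x[1],x[0])),"joints",np.round(o["joints"],2))
E
python3 st.py
```

```text
port mm [ 1.22551091 -0.41180815 22.93971272] F tool [-1.18235098  0.17249622 -1.61843368] M tool [ 0.70497873  0.55708541 -0.03509202] open mm 19.719956660348593
bar deg from port x -33.61456126197835 joints [-0.27  0.47 -0.15 -0.63 -1.01 -0.29]
```

Call:
carry_out(steps=[0, 0, 0, 0, 0, -0.6, 0, 0, 0, 0, 0, -0.6, 0, 0, 0, 0, 0, -0.6, 0, 0, 0, 0, 0, -0.6, 0, 0, 0, 0, 0, -0.6, 0, 0, 0, 0, 0, -0.6, 0, 0, 0, 0, 0, -0.6, 0, 0, 0, 0, 0, -0.6, 0, 0, 0, 0, 0, -0.6, 0, 0, 0, 0, 0, -0.6, 0, 0, 0, 0, 0, -0.6, 0, 0, 0, 0, 0, -0.6, 0, 0, 0, 0, 0, -0.5, 0, 0, 0, 0, 0, -0.2, 0, 0, 0, 0, 0, 0])

```text
t: 12.2
eef_pos: [0.538, -0.1279, 0.0865]
ee_rot: [-3.115, 0.524, -1.847]
contact_force: [1.8, -1.5, 1.8]
opening: 0.224
gripper_force: 30.0
```

```bash
python3 st.py
```

```text
port mm [ 1.27590444 -0.29737795 22.97180275] F tool [-0.04521354 -2.20596491 -1.96399966] M tool [0.21556793 0.7016781  0.02203322] open mm 19.464877453909928
bar deg from port x 2.473774582109604 joints [-0.27  0.47 -0.15 -0.63 -1.01  0.34]
```

Call:
carry_out(steps=[0, 0, 0, 0, 0, -0.2, 0, 0, 0, 0, 0, -0.2, 0, 0, 0, 0, 0, -0.2, 0, 0, 0, 0, 0, 0])

```text
t: 12.6
eef_pos: [0.5378, -0.128, 0.0865]
ee_rot: [-3.088, 0.523, -1.793]
contact_force: [0.8, -1.0, 4.3]
opening: 0.228
gripper_force: 30.4
```

```bash
python3 st.py
```

```text
port mm [ 1.16519026 -0.15930164 22.94682776] F tool [-1.42554575 -1.1837846  -4.05582356] M tool [0.34831299 0.41186879 0.76422089] open mm 19.850587515172105
bar deg from port x 5.157510805211978 joints [-0.27  0.47 -0.15 -0.63 -1.01  0.39]
```

Call:
carry_out(steps=[0, 0, 0, 0, 0, 0.4, 0, 0, -0.1, 0, 0, 0, 0, 0, -0.2, 0, 0, 0, 0, 0, -0.2, 0, 0, 0, 0, 0, -0.2, 0, 0, 0])

```text
t: 13.1
eef_pos: [0.5318, -0.1412, 0.1106]
ee_rot: [-3.109, 0.524, -1.829]
contact_force: [-0.1, 0.5, -1.3]
opening: 0.229
gripper_force: 30.0
```

```bash
python3 st.py
```

```text
port mm [ 0.69966201  1.24610535 51.05546977] F tool [0.20604446 0.23468386 1.38633392] M tool [-0.04105889  1.19393561 -0.06131091] open mm 19.901877931180298
bar deg from port x 3.3932749364070753 joints [-0.29  0.44 -0.13 -0.61 -1.07  0.34]
```

Call:
carry_out(steps=[0, 0, -0.3, 0, 0, 0, 0, 0, -0.4, 0, 0, 0, 0, 0, -0.5, 0, 0, 0, 0, 0, -0.6, 0, 0, 0, 0, 0, -0.7, 0, 0, 0, 0, 0, -0.7, 0, 0, 0, 0, 0, -0.5, 0, 0, 0, 0, 0, 0, 0, 0, 0])

```text
t: 13.9
eef_pos: [0.5095, -0.2134, 0.2418]
ee_rot: [-3.1, 0.522, -1.827]
contact_force: [0.3, -0.4, -1.1]
opening: 0.223
gripper_force: 30.0
```

```bash
cat st.py > s2.py
cat >> s2.py <<'E'
f=bot.grab_frame("wrist");g=cv2.cvtColor(f["frame"],cv2.COLOR_RGB2BGR)
cv2.imwrite("pics/w2.png",g)
print(o["eef_pos"],o["ee_rot"])
x=T.as_matrix()[:,0]
to(o,[.438,.216,.33],toolR([0,0,-1],[x[0],x[1],0]))
print(x)
E
python3 s2.py
```

```text
port mm [  0.89328555  -0.73318226 202.51217701] F tool [ 0.8285298  -0.33003767  0.82330437] M tool [ 0.02848029  1.14636556 -0.02403508] open mm 19.399450682846705
bar deg from port x 3.501079146361849 joints [-0.41  0.33  0.04 -0.53 -1.36  0.28]
[ 0.50947849 -0.21341311  0.24182733] [-3.10003793  0.52152471 -1.82668427]
shift u [-9.71  4.57  2.85] turn u [-0.51  6.52 -0.14]
[-0.21945697 -0.83882816 -0.49820273]
```

View pics/w2.png

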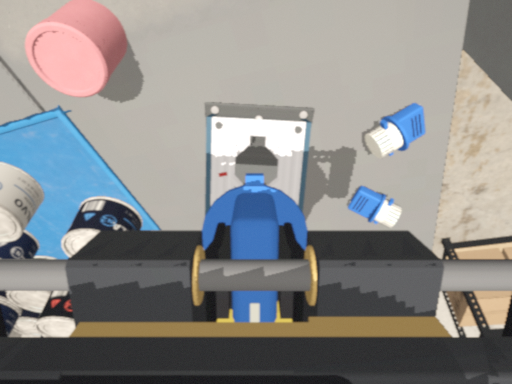

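Cartridge held, with its flange and bar at about (255,250), and the port below is empty. Next: upright the tool, rise, and cross to the tray.

Call:
carry_out(steps=[0, 0, -0.3, -0.07, 0.93, -0.02, 0, 0, -0.3, -0.07, 0.93, -0.02, 0, 0, -0.3, -0.07, 0.93, -0.02, 0, 0, -0.3, -0.07, 0.93, -0.02, 0, 0, -0.3, -0.07, 0.93, -0.02, 0, 0, -0.3, -0.07, 0.93, -0.02, 0, 0, -0.3, -0.07, 0.93, -0.02, 0, 0, 0, 0, 0, 0])

```text
t: 14.75
eef_pos: [0.5016, -0.2329, 0.3175]
ee_rot: [3.136, 0.003, -1.822]
contact_force: [0.3, 0.4, -1.9]
opening: 0.23
gripper_force: 30.0
```

```bash
cat > s3.py <<'E'
from plan import *
from cell import bot
o=bot.get_obs();T=Ro.from_euler("xyz",o["ee_rot"])
print(o["eef_pos"],o["ee_rot"],np.round(o["joints"],2),T.as_matrix()[:,2])
x=T.as_matrix()[:,0]
to(o,[.438,.216,.15],toolR([0,0,-1],[x[0],x[1],0]))
E
python3 s3.py
```

```text
[ 0.50160677 -0.23292365  0.31753732] [ 3.13620408e+00  2.77143035e-03 -1.82158897e+00] [-0.14  0.22 -0.02 -0.   -1.34 -0.11] [-0.00453219  0.00402197 -0.99998164]
shift u [-10.47   4.3    4.24] turn u [0.07 0.03 0.  ]
```

Call:
carry_out(steps=[-0.87, 0.36, 0, 0.07, 0.03, 0, -0.87, 0.36, 0, 0, 0, 0, -0.87, 0.36, 0, 0, 0, 0, -0.87, 0.36, 0, 0, 0, 0, -0.87, 0.36, 0, 0, 0, 0, -0.87, 0.36, 0, 0, 0, 0, -0.87, 0.36, 0, 0, 0, 0, -0.87, 0.36, 0, 0, 0, 0, -0.87, 0.36, 0.4, 0, 0, 0, -0.87, 0.36, 0.6, 0, 0, 0, -0.87, 0.36, 0.8, 0, 0, 0, -0.87, 0.36, 0.8, 0, 0, 0, 0, 0, 0.9, 0, 0, 0, 0, 0, 0.9, 0, 0, 0, 0, 0, 0.7, 0, 0, 0, 0, 0, 0.3, 0, 0, 0, 0, 0, 0, 0, 0, 0])

```text
t: 16.45
eef_pos: [0.4374, 0.2111, 0.0988]
ee_rot: [3.137, -0.005, -1.827]
contact_force: [0.0, -0.1, -0.4]
opening: 0.232
gripper_force: 30.0
```

```bash
python3 s3.py
python3 - <<'E'
from cell import bot
import cv2,numpy as np
o=bot.get_obs();f=bot.grab_frame("wrist");import pickle;pickle.dump((o,f),open("f3.pkl","wb"))
a=cv2.cvtColor(f["frame"],cv2.COLOR_RGB2BGR)
t=bot.grab_frame("scene")["frame"][100:240,130:270,::-1];t=cv2.resize(t,(384,384),interpolation=2)
c=np.zeros((384,798,3),np.uint8);c[:,:512]=a;c[:,514:798]=t[:,:284];cv2.imwrite("pics/w3.png",c)
E
```

```text
[0.4374426  0.21108896 0.09880466] [ 3.13688455 -0.00499528 -1.82723403] [ 0.78  0.3  -0.5  -0.   -0.77 -1.04] [-0.00582109 -0.00363771 -0.99997644]
shift u [-0.12  0.02 -1.28] turn u [ 0.06 -0.06 -0.  ]
```

View pics/w3.png

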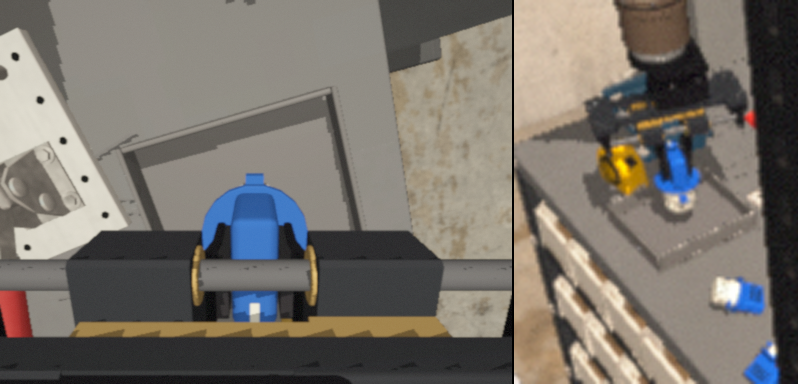

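The cartridge hangs over the tray interior: blue flange at (255,230), tray corner at (333,90). I'll lower it slowly to contact.

Call:
carry_out(steps=[-0.1, 0, 0.3, 0.06, -0.06, 0, 0, 0, 0.3, 0, 0, 0, 0, 0, 0.15, 0, 0, 0, 0, 0, 0.08, 0, 0, 0, 0, 0, 0.04, 0, 0, 0, 0, 0, 0.04, 0, 0, 0, 0, 0, 0, 0, 0, 0])

```text
t: 17.25
eef_pos: [0.4409, 0.217, 0.0659]
ee_rot: [-3.136, 0.006, -1.825]
contact_force: [-0.7, 0.5, -1.2]
opening: 0.228
gripper_force: 30.0
```

Call:
carry_out(steps=[0, 0, 0.04, 0, 0, 0, 0, 0, 0.04, 0, 0, 0, 0, 0, 0, 0, 0, 0])

```text
t: 17.55
eef_pos: [0.4407, 0.2169, 0.0623]
ee_rot: [-3.136, 0.005, -1.825]
contact_force: [-0.1, 0.4, -1.7]
opening: 0.227
gripper_force: 30.0
```

Call:
carry_out(steps=[0, 0, 0.03, 0, 0, 0, 0, 0, 0, 0, 0, 0])

```text
t: 17.75
eef_pos: [0.4409, 0.2171, 0.0616]
ee_rot: [-3.136, 0.006, -1.825]
contact_force: [-0.3, -1.0, 1.1]
opening: 0.228
gripper_force: 30.0
```

Call:
carry_out(steps=[0, 0, 0.03, 0, 0, 0, 0, 0, 0, 0, 0, 0])

```text
t: 17.95
eef_pos: [0.4411, 0.2171, 0.0615]
ee_rot: [-3.135, 0.005, -1.825]
contact_force: [-3.2, -1.8, 11.9]
opening: 0.229
gripper_force: 30.0
```

Call:
carry_out(steps=[0, 0, -0.03, 0, 0, 0, 0, 0, 0, 0, 0, 0])

```text
t: 18.15
eef_pos: [0.441, 0.2172, 0.0616]
ee_rot: [-3.135, 0.006, -1.825]
contact_force: [-1.6, 0.1, 2.8]
opening: 0.229
gripper_force: 30.0
```

Call:
carry_out(steps=[0, 0, 0, 0, 0, 0, 0, 0, 0, 0, 0, 0, 0, 0, 0, 0, 0, 0, 0, 0, 0, 0, 0, 0, 0, 0, 0, 0, 0, 0, 0, 0, -0.2, 0, 0, 0, 0, 0, -0.4, 0, 0, 0, 0, 0, -0.6, 0, 0, 0, 0, 0, -0.8, 0, 0, 0, 0, 0, -0.8, 0, 0, 0, 0, 0, -0.8, 0, 0, 0, 0, 0, -0.8, 0, 0, 0, 0, 0, -0.8, 0, 0, 0, 0, 0, 0, 0, 0, 0], fingers=0.3)

```text
t: 19.55
eef_pos: [0.4414, 0.2174, 0.2749]
ee_rot: [-3.129, 0.014, -1.825]
contact_force: [0.5, 0.3, 0.3]
opening: 0.65
gripper_force: 0.0
```

```bash
cat s3.py > s4.py
cat >> s4.py <<'E'
f=bot.grab_frame("wrist");a=cv2.cvtColor(f["frame"],cv2.COLOR_RGB2BGR)
t=bot.grab_frame("scene")["frame"][130:230,150:290,::-1];t=cv2.resize(t,None,fx=2,fy=2,interpolation=2)
c=np.zeros((384,796,3),np.uint8);c[:,:512]=a;c[:200,514:794]=t
t=bot.grab_frame("top")["frame"][145:225,220:310,::-1];c[205:365,514:694]=cv2.resize(t,None,fx=2,fy=2,interpolation=2)
cv2.imwrite("pics/w4.png",c)
E
python3 s4.py
```

```text
[0.44138189 0.21741188 0.27493654] [-3.12870352  0.01398633 -1.82454018] [ 0.79  0.12 -0.25  0.   -1.18 -1.05] [ 0.01598665  0.01030144 -0.99981914]
shift u [0.1  0.11 3.12] turn u [-0.16  0.17 -0.  ]
```

View pics/w4.png

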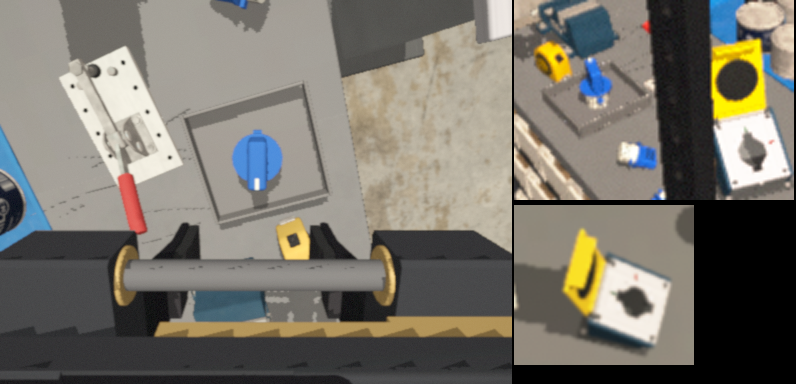

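The cartridge stands upright mid-tray at (257,158), and the port is empty. The cover is still open. Next: close the fingers and go behind the cover.

Run:
```python
from plan import *
from cell import bot
o=bot.get_obs();P,R=port();h=np.array([R[0,0],R[1,0],0]);h/=np.linalg.norm(h)
H=P+R@[.062,0,0];print("hinge",H)
th=2.35
for p in [(.12,.011),(.12,.006),(.12,-.02)]:
    a,b=p;v=np.array([-a*np.cos(th)+b*np.sin(th),0,a*np.sin(th)+b*np.cos(th)]);w=R@v;print(p,"h",w@h,"z",(H+w)[2])
Rt=toolR([0,0,-1],-h)
to(o,H+h*.095+[0,0,.275-H[2]],Rt)
print("target",H+h*.095)
```

```text
hinge [ 0.55821486 -0.06714089  0.097     ]
(0.12, 0.011) h 0.04098229985565272 z 0.21032012662603836
(0.12, 0.006) h 0.03614474717555604 z 0.21158428012434835
(0.12, -0.02) h 0.010989473239053296 z 0.21815787831556036
shift u [ 3.72 -4.84 -0.15] turn u [-0.06  0.07  0.89]
target [0.58867309 0.02284408 0.097     ]
```

Call:
carry_out(steps=[0.53, -0.69, -0.02, 0, 0, 0, 0.53, -0.69, -0.02, 0, 0, 0, 0.53, -0.69, -0.02, 0, 0, 0, 0.53, -0.69, -0.02, 0, 0, 0, 0.53, -0.69, -0.02, 0, 0, 0, 0.53, -0.69, -0.02, 0, 0, 0, 0.53, -0.69, -0.02, 0, 0, 0, 0, 0, 0, -0.06, 0.07, 0.89, 0, 0, 0, 0, 0, 0], fingers=-1)

```text
t: 20.6
eef_pos: [0.5886, 0.0229, 0.2728]
ee_rot: [3.139, -0.002, -1.899]
contact_force: [-0.1, 0.8, -1.0]
opening: 0.016
gripper_force: 0.0
```

Call:
carry_out(steps=[0, 0, 0.5, 0, 0, 0, 0, 0, 0.5, 0, 0, 0, 0, 0, 0.5, 0, 0, 0, 0, 0, 0.5, 0, 0, 0, 0, 0, 0, 0, 0, 0])

```text
t: 21.1
eef_pos: [0.5862, 0.0241, 0.1914]
ee_rot: [3.135, -0.004, -1.895]
contact_force: [-0.2, -0.4, -0.1]
opening: 0.007
gripper_force: 0.0
```

Call:
carry_out(steps=[0.3, 0, 0, 0, 0, 0, 0.3, 0, 0, 0, 0, 0, 0.25, 0, 0, 0, 0, 0, 0.25, 0, 0, 0, 0, 0, 0.25, 0, 0, 0, 0, 0, 0.25, 0, 0, 0, 0, 0, 0.25, 0, 0, 0, 0, 0, 0.25, 0, 0, 0, 0, 0])

```text
t: 21.9
eef_pos: [0.5619, -0.0565, 0.1952]
ee_rot: [-3.141, 0.0, -1.897]
contact_force: [0.9, 0.2, 0.3]
opening: 0.006
gripper_force: 0.3
```

Call:
carry_out(steps=[0.25, 0, 0, 0, 0, 0, 0.25, 0, 0, 0, 0, 0, 0.25, 0, 0, 0, 0, 0, 0.25, 0, 0, 0, 0, 0, 0.25, 0, 0, 0, 0, 0, 0.25, 0, 0, 0, 0, 0, 0, 0, 0, 0, 0, 0])

```text
t: 22.6
eef_pos: [0.5424, -0.1137, 0.1951]
ee_rot: [-3.141, -0.0, -1.898]
contact_force: [0.7, -0.1, -0.5]
opening: 0.007
gripper_force: 0.0
```

Run:
```python
from plan import *
from cell import bot
o=bot.get_obs();P,R=port();H=P+R@[.062,0,0];Ri=Ro.from_euler("Z",np.deg2rad(71.3)).as_matrix();print(Ri.T@(o["eef_pos"]-H))
a=bot.grab_frame("scene")["frame"][130:250,230:310,::-1];b=bot.grab_frame("wrist")["frame"][:,:,::-1]
c=np.zeros((384,770,3),np.uint8);c[:,:512]=b;c[:384,514:770]=cv2.resize(a,(256,384),interpolation=2);cv2.imwrite("pics/w5.png",c)
```

```text
[-4.91989128e-02  7.34806603e-05  9.81375312e-02]
```

View pics/w5.png

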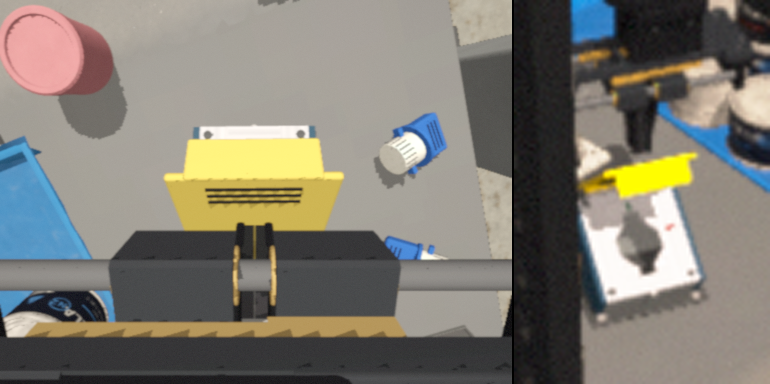

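The cover is tipping forward and falling: its lip is at (255,160) in the wrist view. I'll rise, tilt and let it settle.

Call:
carry_out(steps=[0, 0, -0.6, 0, 0, 0, 0, 0, -0.6, 0, 0, 0, 0, 0, 0, 0, -0.93, 0, 0, 0, 0, 0, -0.93, 0, 0, 0, 0, 0, -0.93, 0, 0, 0, 0, 0, -0.93, 0, 0, 0, 0, 0, -0.93, 0, 0, 0, 0, 0, -0.93, 0, 0, 0, 0, 0, -0.93, 0, 0, 0, 0, 0, 0, 0, 0, 0, 0, 0, 0, 0, 0, 0, 0, 0, 0, 0])

```text
t: 23.9
eef_pos: [0.543, -0.1121, 0.2433]
ee_rot: [-3.14, 0.52, -1.895]
contact_force: [-0.9, 0.5, -0.2]
opening: 0.005
gripper_force: 0.0
```

Run:
```python
from plan import *
from cell import bot
o=bot.get_obs();P,R=port()
print(R.T@(o["eef_pos"]-P),o["joints"])
to(o,P+R@[-.049,0,.06],toolR(-R[:,2],-R[:,0]))
```

```text
[9.40735588e-02 2.84677898e-05 1.50407925e-01] [-0.2201186   0.28663711 -0.0104826  -0.54486505 -1.26137806  0.06220351]
shift u [3.57 0.01 2.27] turn u [-0.   -0.05  0.02]
```

Call:
carry_out(steps=[0.6, 0, 0, 0, -0.05, 0.02, 0.6, 0, 0, 0, 0, 0, 0.6, 0, 0, 0, 0, 0, 0.6, 0, 0, 0, 0, 0, 0.6, 0, 0, 0, 0, 0, 0.57, 0, 0, 0, 0, 0, 0, 0, 0, 0, 0, 0, 0, 0, 0, 0, 0, 0, 0, 0, 0, 0, 0, 0, 0, 0, 0, 0, 0, 0, 0, 0, 0, 0, 0, 0])

```text
t: 25.0
eef_pos: [0.5036, -0.229, 0.1724]
ee_rot: [-3.14, 0.525, -1.896]
contact_force: [1.2, -0.9, 0.4]
opening: 0.007
gripper_force: 0.0
```

```bash
python3 st.py
python3 - <<'E'
from plan import *
from cell import bot
o=bot.get_obs();a=bot.grab_frame("scene")["frame"][130:250,230:310,::-1];b=bot.grab_frame("wrist");pickle.dump((o,b),open("f6.pkl","wb"));b=b["frame"][:,:,::-1]
c=np.zeros((384,770,3),np.uint8);c[:,:512]=b;c[:384,514:770]=cv2.resize(a,(256,384),interpolation=2);cv2.imwrite("pics/w6.png",c)
E
```

```text
port mm [-4.83019320e+01 -1.45564939e-01  1.50692467e+02] F tool [ 0.20269366 -1.46576477 -0.63466211] M tool [ 0.00909647  0.96136164 -0.0217693 ] open mm 0.5748194206607294
bar deg from port x 0.051874788754651235 joints [-0.45  0.4  -0.03 -0.55 -1.26  0.33]
```

View pics/w6.png

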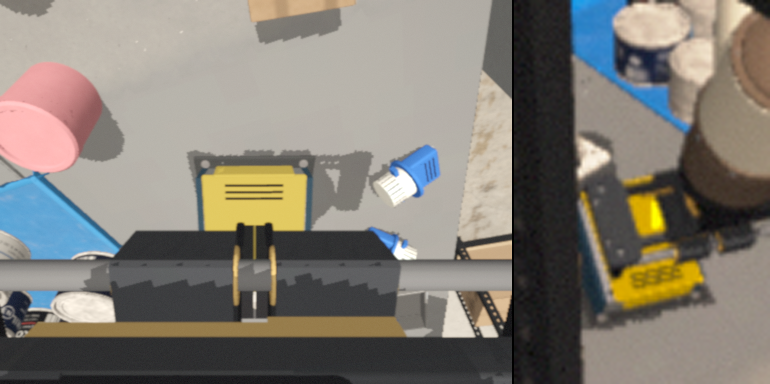

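The cover rests over the port: yellow plate at (255,195), detent not yet clicked. I'll press its front edge.

Call:
carry_out(steps=[0.05, 0, 0.5, 0, 0, 0, 0, 0, 0.5, 0, 0, 0, 0, 0, 0.5, 0, 0, 0, 0, 0, 0.5, 0, 0, 0, 0, 0, 0.4, 0, 0, 0, 0, 0, 0.2, 0, 0, 0, 0, 0, 0.05, 0, 0, 0, 0, 0, 0.05, 0, 0, 0, 0, 0, 0.05, 0, 0, 0, 0, 0, 0, 0, 0, 0])

```text
t: 26.1
eef_pos: [0.5205, -0.1793, 0.0759]
ee_rot: [-3.141, 0.525, -1.898]
contact_force: [-0.3, -0.5, 0.0]
opening: 0.002
gripper_force: 0.0
```

Call:
carry_out(steps=[0, 0, 0.05, 0, 0, 0, 0, 0, 0.05, 0, 0, 0, 0, 0, 0.05, 0, 0, 0, 0, 0, 0, 0, 0, 0])

```text
t: 26.5
eef_pos: [0.5211, -0.176, 0.07]
ee_rot: [3.141, 0.525, -1.898]
contact_force: [-0.7, -0.0, 0.1]
opening: 0.006
gripper_force: 0.0
```

```bash
python3 st.py
```

```text
port mm [-51.12580413   0.2084819   34.14403205] F tool [ 0.17410976  0.61953668 -0.21620829] M tool [ 0.01497532  0.96103852 -0.0030491 ] open mm 0.5534714934113949
bar deg from port x -0.05612628699842141 joints [-0.36  0.51 -0.14 -0.62 -1.04  0.39]
```

Tip is at port z about 23 mm, where I expect first contact. Continuing in 2 mm steps.

Call:
carry_out(steps=[0, 0, 0.05, 0, 0, 0, 0, 0, 0.05, 0, 0, 0, 0, 0, 0, 0, 0, 0])

```text
t: 26.8
eef_pos: [0.522, -0.175, 0.0673]
ee_rot: [-3.141, 0.524, -1.897]
contact_force: [-1.2, -2.1, 2.9]
opening: 0.002
gripper_force: 1.8
```

Call:
carry_out(steps=[0, 0, 0.05, 0, 0, 0, 0, 0, 0.05, 0, 0, 0, 0, 0, 0, 0, 0, 0])

```text
t: 27.1
eef_pos: [0.5224, -0.1718, 0.0628]
ee_rot: [3.14, 0.526, -1.899]
contact_force: [-0.7, 0.3, -0.6]
opening: 0.004
gripper_force: 0.0
```

Call:
carry_out(steps=[0, 0, 0.05, 0, 0, 0, 0, 0, 0, 0, 0, 0])

```text
t: 27.3
eef_pos: [0.5228, -0.1708, 0.0611]
ee_rot: [3.14, 0.525, -1.899]
contact_force: [-0.7, -0.2, 0.5]
opening: 0.003
gripper_force: 0.0
```

```bash
python3 st.py
```

```text
port mm [-50.85937897   0.3397207   23.65890967] F tool [ 0.06526459  0.59498649 -0.64128191] M tool [0.0248371  0.92998938 0.00185451] open mm 0.2618898230822322
bar deg from port x -0.07156049459891356 joints [-0.35  0.52 -0.15 -0.63 -1.02  0.39]
```

Call:
carry_out(steps=[0, 0, 0.04, 0, 0, 0, 0, 0, 0, 0, 0, 0])

```text
t: 27.5
eef_pos: [0.5231, -0.1704, 0.06]
ee_rot: [3.141, 0.525, -1.898]
contact_force: [0.9, 0.1, 0.5]
opening: 0.003
gripper_force: 0.0
```

Call:
carry_out(steps=[0, 0, 0.04, 0, 0, 0, 0, 0, 0, 0, 0, 0])

```text
t: 27.7
eef_pos: [0.5235, -0.1702, 0.0593]
ee_rot: [-3.141, 0.525, -1.897]
contact_force: [-1.4, -0.8, 2.2]
opening: 0.005
gripper_force: 1.3
```

Call:
carry_out(steps=[0, 0, 0.03, 0, 0, 0, 0, 0, 0, 0, 0, 0])

```text
t: 27.9
eef_pos: [0.5236, -0.1701, 0.0591]
ee_rot: [-3.14, 0.524, -1.896]
contact_force: [-3.1, -1.3, 7.7]
opening: 0.004
gripper_force: 4.1
```

Call:
carry_out(steps=[0, 0, 0.02, 0, 0, 0, 0, 0, 0, 0, 0, 0])

```text
t: 28.1
eef_pos: [0.5236, -0.17, 0.059]
ee_rot: [-3.14, 0.524, -1.896]
contact_force: [-5.0, -3.7, 10.1]
opening: 0.002
gripper_force: 5.7
```

```bash
python3 st.py
```

```text
port mm [-51.02851253  -0.22046031  21.32194572] F tool [ -0.66787534   3.5285212  -11.24988994] M tool [-0.8235701   0.50306986 -0.01070289] open mm 0.21115044941105088
bar deg from port x 0.07826454052920688 joints [-0.35  0.52 -0.15 -0.63 -1.01  0.4 ]
```

It hit a firm stop at tip z of about 10.5 mm, against 11 expected when shut, so it clicked. Retreat and verify.

Call:
carry_out(steps=[0, 0, -0.1, 0, 0, 0, 0, 0, -0.3, 0, 0, 0, 0, 0, -0.6, 0, 0, 0, 0, 0, -0.8, 0, 0, 0, 0, 0, -0.8, 0, 0, 0, 0, 0, -0.8, 0, 0, 0, 0, 0, -0.8, 0, 0, 0, 0, 0, -0.4, 0, 0, 0, 0, 0, 0, 0, 0, 0, 0, 0, 0, 0, 0, 0])

```text
t: 29.1
eef_pos: [0.4939, -0.256, 0.216]
ee_rot: [3.141, 0.526, -1.899]
contact_force: [-0.2, 0.5, -0.4]
opening: 0.005
gripper_force: 0.0
```

Run:
```python
from plan import *
from cell import bot
o=bot.get_obs();f=bot.grab_frame("wrist");P,R=port();g=cv2.cvtColor(f["frame"],cv2.COLOR_RGB2BGR)
H=P+R@[.062,0,0]
for th,col in((0,(255,0,255)),(.1,(0,255,0))):
    for y in(.045,-.045):
        for a in (.12,):
            v=np.array([-a*np.cos(th)+.011*np.sin(th),y,a*np.sin(th)+.011*np.cos(th)]);u=proj(f,H+R@v,o);print(th,y,u);cv2.circle(g,tuple(int(round(x)) for x in u),2,col,-1)
c=np.zeros((520,790,3),np.uint8);c[:384,:512]=g
t=bot.grab_frame("top")["frame"][100:280,60:400,::-1];
c[388:520,:250]=cv2.resize(t,(250,132));
b=cv2.resize(g[140:260,180:330],None,fx=1.8,fy=1.8,interpolation=2);c[:216,516:786]=b
s=bot.grab_frame("scene")["frame"][130:230,150:300,::-1];c[220:400,516:786]=cv2.resize(s,(270,180))
cv2.imwrite("pics/w7.png",c)
```

```text
0 0.045 [297.34758469 161.81558476]
0 -0.045 [209.77672912 161.90381214]
0.1 0.045 [298.76054612 165.8188606 ]
0.1 -0.045 [208.33260159 165.90979847]
```

View pics/w7.png

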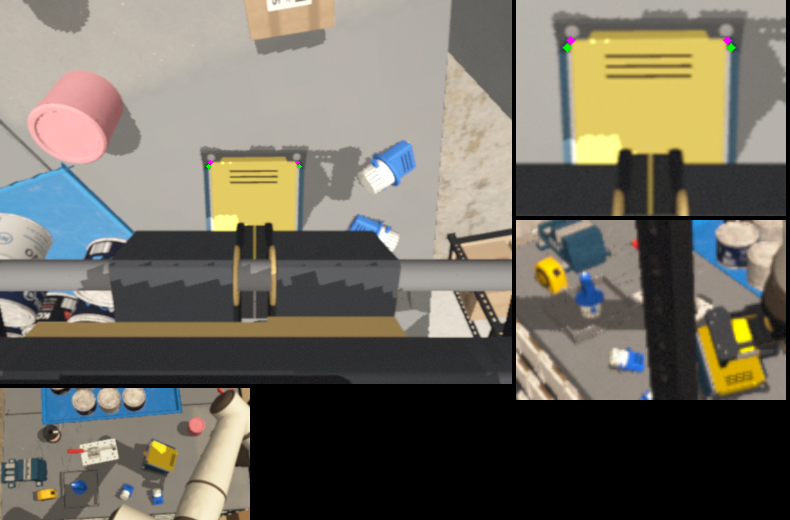

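The cover's front edge sits on the shut prediction (magenta, (210,162) and (297,162)). The cartridge stands in the tray and the bystanders are unmoved. Handing in.

```bash
python3 -c "
from cell import bot
print(bot.hand_in())"
```

```text
the job is handed in; nothing more can be done
None
```

The used cartridge stands upright on its foot in the grey tray, the port cover is pressed fully shut, the bystanders look undisturbed in the last pictures, and the job was handed in at about 29 s of the 70 s allowed; no verdict came back.

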